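# Slide a glass plate off the light box and rack it

### The arm

A 6-joint arm with a two-finger parallel gripper is mounted at the origin on the work surface. World frame = base frame: x ahead of the robot, y to its left, z up, the work surface at z = 0. Lengths are in mm, angles in rad, forces in N, time in s.
With the tool pointing down it reaches from about 350 to 775 mm from the base axis. Payload 7.3 kg.
Tool frame: the origin (TCP) lies midway between the tips of the shut fingers; the grasp point (between the pads) lies bot.tcp_to_grasp behind it (bot.tcp_to_grasp is the distance from the TCP to the grasp point, in mm); z points along the fingers, y is the direction in which the jaws open and shut (so a half turn about z gives the same grasp; the last joint's range is limited). The gripper opens to 92 mm and grips with 3 to 60 N. Pads are 19 mm wide; open, the fingers measure 130 mm over their backs; the gripper's body (75 mm by 190 mm) begins 47 mm behind the grasp point.
Start: joints at [-1.489, 0.342, 1.524, -0, 1.275, -0.146], TCP at [118.585, -511.451, 226.741] pointing down, gripper open.
Joint ranges: [-2.53, 2.53], [-0.77, 2.02], [0.04, 2.7], [-1, 4.14], [0.28, 2.66], [-3.11, 3.11]. Speed limits (rad/s): [2.57, 2.57, 3.14, 3.14, 3.14, 3.14].

### API

Orientations are given as [roll, pitch, yaw] about the fixed x, y, z axes, in that order (R = Rz(yaw) Ry(pitch) Rx(roll)).
In Python, from plant import bot gives the robot as it stands.
- The arm moves only by the shell command python3 -m inch 'ROWS'. ROWS is JSON, one flat list of numbers, 7 for each row, row after row: the shift along the world's x, y, z in cm, then the turn, a rotation vector about the world's x, y, z in degrees, then the gripper command: -1 is shut, 1 is fully open, values between are in proportion. In form: [tx, ty, tz, ax, ay, az, fingers, tx, ty, tz, ax, ay, az, fingers, ...]. A call has exactly 5 rows; each row is the pose to reach, as a shift and turn from the pose measured when the call began; what a row does not reach only later rows make up. A row lasts 1/10 s, in which the tool goes at most 50 mm and 8.59 degrees, less where a joint would pass 70% of its speed; a pose out of reach is approached as far as the arm can. A call with a gripper value outside its range is refused whole. The fingers move at their own pace and stop on an object; the grip force is fixed at half the most. Time passes only in rows, so rows that repeat a pose let the fingers close, or fill a call up. It gives the time, the measured TCP pose, the force and the opening at its end, in the units of the state.
- bot.get_obs(): the state, without advancing time (a new reading comes with each control period).
- bot.capture(name): name is "scene" or "top" or "wrist"; returns the picture (420x560x3 uint8, red, green, blue); there is no depth.
- bot.calibration(name): a dict with "fx", "fy", "cx", "cy" (pixels), "cam_to_world" (4x4, takes a point from camera to world coordinates). Camera axes: x right, y down, z forward; pixel columns grow to the right and rows downward; lengths in mm; the calibration is good to about 2 mm. A picture is of the moment at which its call begins: read the wrist's pose just before it. calibration takes no time and is no camera call; for the wrist camera it gives the pose at the moment of the call.
- bot.close_job(): hands the job in, once; it reports no verdict.
The state is a dict: "time": time; "joint_positions": joint angles; "dq": joint speeds; "tau": joint torques, N m; "tool_pos": TCP position; "tcp_rot": TCP orientation; "contact_force": force on the tool from outside, world axes, zero at the start; "moment": the same for the moment, N m; "grip_width": finger opening in mm.
Only numpy, scipy, OpenCV 4.12 (cv2) and the standard library are available. Lean on these libraries where they do the work, as an engineer would, in place of code of your own. Each camera call takes 0.05 s, during which the arm holds its last target.

### The job

Slide the teal glass plate across the light box, without lifting it, until one end sticks out a few centimetres over the edge that faces the empty drying rack, so that it can be gripped there. Then pick it up and lay it flat across the two bars of the empty rack, centred and square, and let go. Leave the little jars, the amber plate and the beaker where they are, and do not drop the plate.

Things in the scene. Friction and masses are not known exactly. Their poses are not given: they have to be found in the camera images.
- plate: Teal glass plate: 55 mm along its own x, 110 mm along its own y, 3 mm thick, about 45 g, both ends alike. Origin: centre of its underside. Starts flat on the light box at a varying yaw; slides on it easily (friction about 0.2), so it can be dragged by pressing down on it (10 to 15 N with two fingertips also turns it) or pushed at an edge; lying there it is too thin to grip well.
- plate_end_a (a point): Middle of the plate's short edge at its own +y end, 55 mm from the plate's centre, at mid-thickness.
- plate_end_b (a point): Middle of the plate's short edge at its own -y end, 55 mm from the plate's centre, at mid-thickness.
- lightbox: Light box fixed on the bench: grey case with a smooth flat pale top, 280 mm along its own x, 260 mm along its own y, 60 mm high, no rim. Origin: centre of its underside, on the bench. The left and right edges, 130 mm along its own +y and -y from the centre, face the two racks; its yaw varies a little.
- empty_rack: Empty drying rack, fixed left or right of the light box (it changes). Two white 8 mm bars along its own x, 140 mm long, at y = -27 and +27 mm, tops 60 mm above the bench; blue feet; blue stop pins rise 6 mm above the bars at x = -70 and +70 mm. A racked plate lies across both bars, its length along the rack's y. Nothing stands beyond y = 40 mm. Origin: rack centre, at bench level.
- full_rack: The same kind of rack on the other side, with the amber plate already on it. Fixed. Origin: centre, at bench level.
- dry_plate: Amber glass plate of the same size as the teal one, loose on the full rack: leave it. Origin: centre of its underside.
- jar_left: Little white jar with an orange cap, 34 mm wide, 42 mm tall, loose, standing on the light box near its +y edge (centre 21 mm in from the edge, anywhere within 50 mm of the edge's middle): leave it. Origin: centre of its underside.
- jar_right: The same jar with a blue cap, near the -y edge of the light box: leave it. Origin: centre of its underside.
- beaker: Clear glass beaker, 66 mm wide, 85 mm tall, on the bench beyond the light box: leave it. Origin: centre of its underside.
There are look-alikes about, which are no part of the job. What is shaped like the empty_rack but green is not meant.

How it is judged (in metres and radians):
On the way:
1. the plate lies flat on the light box with one end at least 20 mm out over the edge that faces the empty rack (angle between plate's own z axis and vertical below 0.06 rad and z of plate in the frame of lightbox between 0.056 and 0.064 m and ((world y of empty_rack above 0 m and y of any of plate_end_a, plate_end_b in the frame of lightbox above 0.15 m) or (world y of empty_rack below 0 m and y of any of plate_end_a, plate_end_b in the frame of lightbox below -0.15 m))), for 0.3 s.
At the end, for the whole second after the job is handed in: The teal plate rests flat across both bars of the empty rack: centre within 25 mm of the rack's centre along the bars and 18 mm across them, within 0.2 rad of square, within 0.06 rad of level, released and at rest (x of plate in the frame of empty_rack between -0.025 and 0.025 m and y of plate in the frame of empty_rack between -0.018 and 0.018 m and z of plate in the frame of empty_rack between 0.056 and 0.064 m and angle between plate's own z axis and vertical below 0.06 rad and angle between the y axis of plate and the y axis of empty_rack, either way round below 0.2 rad and linear speed of plate below 0.02 m/s); the robot touches nothing.
It fails at once if a jar is shifted by more than 15 mm or tipped (distance of any of jar_left, jar_right from where it was at the start of the episode above 0.015 m or angle between any of jar_left, jar_right's own z axis and vertical above 0.3 rad).
It fails at once if the teal plate is lifted more than 12 mm off the light box before it overhangs (its centre still within 80 mm of the middle line) (z of plate in the frame of lightbox above 0.072 m and y of plate in the frame of lightbox between -0.08 and 0.08 m and x of plate in the frame of lightbox between -0.14 and 0.14 m).
It fails at once if the amber plate is shifted by more than 15 mm (distance of dry_plate from where it was at the start of the episode above 0.015 m).
It fails at once if the beaker is shifted by more than 20 mm (distance of beaker from where it was at the start of the episode above 0.02 m).
It fails at once if the teal plate is dropped (its centre falls 20 mm below the light box top) (height (world z) of plate below 0.04 m).
It also fails if it takes over 72 s, if anything falls off the work surface, if the arm or the gripper's body presses on something with over 40 N, if the wrist force passes 120 N, or if a joint passes its speed limit or range.

## Working session

There is one attempt and no reset: what is moved stays moved. The work goes in short steps, Python scripts to look and compute and a shell command to move; the robot and the scene stay as the last step left them, time stands still between calls to the robot, and variables do not carry over. Pictures are saved under pics/ and viewed, and the job is handed in when it is done.

```bash
ls; mkdir -p pics; python3 - <<'E'
from plant import bot
import cv2,json
print(bot.get_obs(), bot.tcp_to_grasp)
for n in ["scene","top","wrist"]:
    im=bot.capture(n); cv2.imwrite(f"pics/{n}0.png",im[:,:,::-1])
    c=bot.calibration(n); print(n,c)
E
```

```text
pics
{'time': 0.0, 'joint_positions': array([-1.48897876e+00,  3.42723302e-01,  1.52503340e+00, -1.67733932e-05,
        1.27540691e+00, -1.46014852e-01]), 'dq': array([ 0.00194592, -0.0025924 , -0.0021683 ,  0.00076026,  0.0009241 ,
       -0.00083316]), 'tau': array([-2.16379199e-04, -4.31241381e+01, -2.44218940e+01,  7.16595096e-02,
        5.59638196e-02, -1.44142487e-04]), 'tool_pos': array([ 118.55439177, -511.00932052,  226.03895436]), 'tcp_rot': array([-3.14003608e+00, -2.12700123e-04,  2.27837149e-01]), 'contact_force': array([-0.05658252, -0.66868479,  0.30027883]), 'moment': array([-0.01297661, -0.0314936 , -0.04090159]), 'grip_width': 91.45242018587061} 18.8
scene {'fx': 465.28852004060184, 'fy': 465.28852004060184, 'cx': 286.9340184365733, 'cy': 205.5508087297051, 'cam_to_world': array([[-1.84834049e-01,  6.44575455e-01, -7.41861751e-01,
         1.35306809e+03],
       [ 9.82554481e-01,  1.05402939e-01, -1.53221776e-01,
         1.38909310e+02],
       [-2.05685868e-02, -7.57240189e-01, -6.52812553e-01,
         7.46828497e+02],
       [ 0.00000000e+00,  0.00000000e+00,
[... 272 characters left out ...]
e-01, -2.42229911e-02,  3.61102780e-02,
        -2.47145221e+01],
       [-3.27554666e-02, -1.26914772e-01, -9.91372644e-01,
         9.68861785e+02],
       [ 0.00000000e+00,  0.00000000e+00,  0.00000000e+00,
         1.00000000e+00]])}
wrist {'fx': 357.245660126248, 'fy': 357.245660126248, 'cx': 277.784419934381, 'cy': 208.99374570184114, 'cam_to_world': array([[ 2.25043438e-01, -9.29531809e-01, -2.92106261e-01,
         1.97849731e+02],
       [-9.74347137e-01, -2.15234241e-01, -6.57409949e-02,
        -4.93428875e+02],
       [-1.76292348e-03,  2.99407479e-01, -9.54123710e-01,
         3.84692259e+02],
       [ 0.00000000e+00,  0.00000000e+00,  0.00000000e+00,
         1.00000000e+00]])}
```

View pics/top0.png

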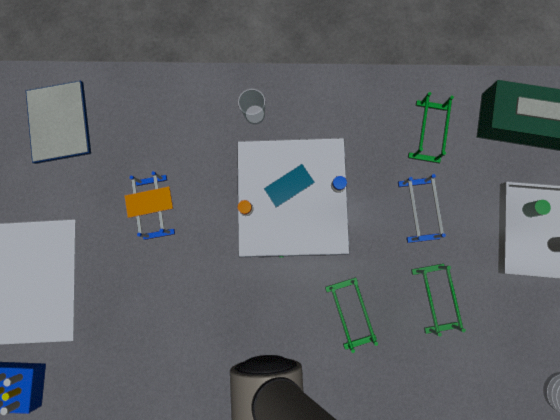

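View pics/scene0.png

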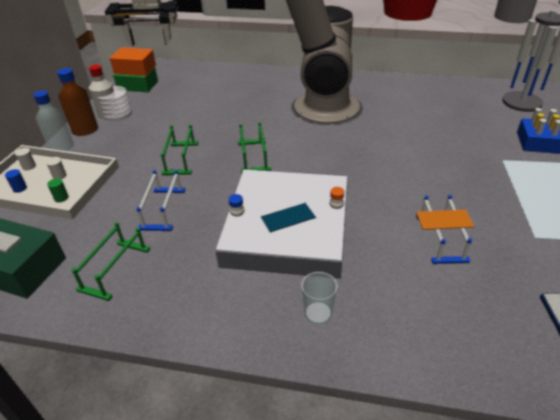

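The top view shows four candidates for the empty rack. The one at (424,209) has blue feet and white bars; the ones at (433,128), (352,313) and (442,298) are all green. I choose (424,209), on the −y (right) side. The teal plate is at (289,185), and the amber one at (149,201) is not meant. The jars are at (245,207) orange and (340,183) blue. I'll check this in crops.

```bash
python3 - <<'E'
import cv2
im=cv2.imread("pics/top0.png")
cv2.imwrite("pics/cropA.png",cv2.resize(im[130:265,230:360],None,fx=5,fy=4.4,interpolation=cv2.INTER_CUBIC)) 
a=im[165:255,390:455]; cv2.imwrite("pics/cropB.png",cv2.resize(a,None,fx=6,fy=6,interpolation=cv2.INTER_CUBIC))
a=im[130:262,230:355]; cv2.imwrite("pics/cropA.png",cv2.resize(a,None,fx=4.5,fy=4.5,interpolation=cv2.INTER_CUBIC))
E
```

```text
(no output)
```

View pics/cropA.png

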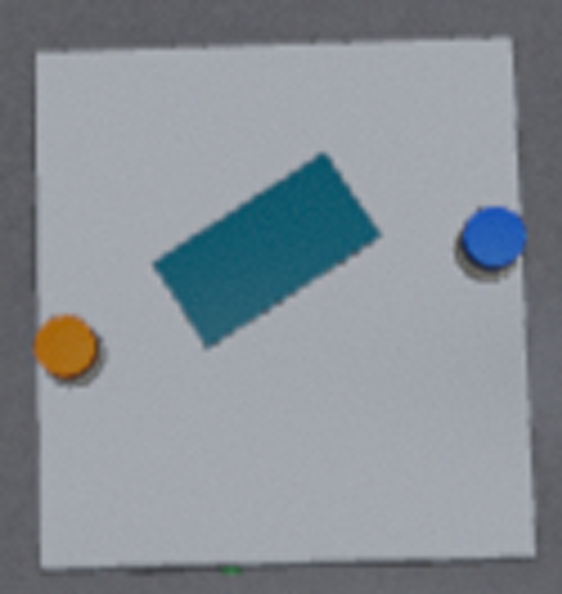

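View pics/cropB.png

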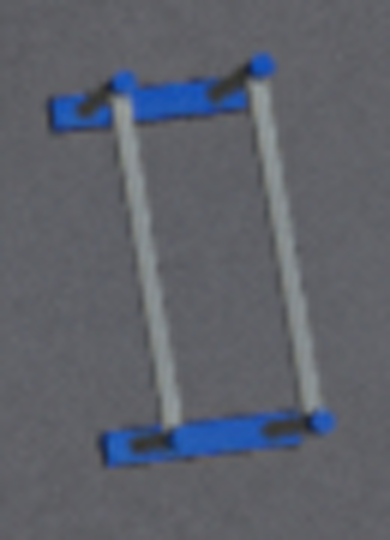

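The crops confirm the choice: white bars, blue feet, pin tops at crop B (123,82), (261,65), (321,422) and (172,438). In crop A the plate corners are (154,264), (325,153), (381,236) and (207,348).

```bash
cat > h.py <<'E'
import numpy as np
from plant import bot
def w(uv,z,name="top",c=None):
    c=c or bot.calibration(name); uv=np.atleast_2d(np.array(uv,float))
    d=np.c_[(uv[:,0]-c["cx"])/c["fx"],(uv[:,1]-c["cy"])/c["fy"],np.ones(len(uv))]
    M=np.array(c["cam_to_world"]); d=d@M[:3,:3].T; o=M[:3,3]
    return (o+d*((z-o[2])/d[:,2])[:,None])[:,:2]
def rect(p): # centre, and long-axis yaw deg
    e1=(p[1]-p[0]+p[2]-p[3])/2; e2=(p[3]-p[0]+p[2]-p[1])/2
    return p.mean(0),[(np.linalg.norm(e),np.degrees(np.arctan2(e[1],e[0]))) for e in (e1,e2)]
E
python3 - <<'E'
from h import *
np.set_printoptions(precision=1,suppress=True)
A=lambda l:(np.array(l)-0)/4.5+[230,130]-0.4
B=lambda l:np.array(l)/6+[390,165]-0.4
for n,l,z,f in [("box",[(37,52),(511,38),(535,555),(42,568)],60,A),("plate",[(154,264),(325,153),(381,236),(207,348)],63,A),("rack",[(123,82),(261,65),(321,422),(172,438)],66,B)]:
    p=w(f(l),z); print(n,p.tolist(),rect(p))
print(w(A([(68,347),(493,237)]),102))
E
```

```text
box [[718.6458729883493, 114.64564475936412], [731.0391102351754, -139.60412426228115], [456.4022437880042, -154.0730501015276], [442.55837739772187, 100.34018926675236]] (array([587.2, -19.7]), [(np.float64(254.66961033442598), np.float64(-87.04727054140815)), (np.float64(275.7377775908532), np.float64(-177.00911568691478))])
plate [[603.4756956481137, 47.28605704353444], [665.2894731798461, -41.556273735446645], [621.140744582462, -71.95946602135938], [559.4193512571111, 17.95377237612627]] (array([612.3, -12.1]), [(np.float64(108.64447978416962), np.float64(-55.352257218336604)), (np.float64(53.264580416369014), np.float64(-145.8928060506674))])
rack [[634.4740793448253, -295.85879559221513], [642.3971321768307, -349.2687387128768], [503.43303935656866, -369.01727006724155], [495.8012604791548, -312.5383677551194]] (array([ 569. , -331.7]), [(np.float64(55.49214165100005), np.float64(-81.94327338168358)), (np.float64(140.00826891327455), np.float64(-172.5250516860448))])
[[ 552.9   86.1]
 [ 613.9 -126.1]]
```

Layout found (mm):
- **Box:** centre (587,−20), yaw 3°.
- **Plate:** (612,−12), long axis at −55°.
- **Rack:** (569,−332), yaw about 8°.
- **Blue jar:** about (614,−126).

Plan: press with slightly open fingers, turn the plate square, shift it to box x≈−45 to clear the blue jar, then drag it out over the −y edge. There I'll grip its two long edges near the end and carry it to the rack.

First I approach.

```bash
python3 -m inch '[24,25.5,0,0,0,11,-0.5, 24,25.5,0,0,0,11,-0.5, 24,25.5,0,0,0,11,-0.5, 24,25.5,0,0,0,11,-0.5, 24,25.5,0,0,0,11,-0.5]'; python3 -m inch '[24,26,0,0,0,11,-0.5, 24,26,0,0,0,11,-0.5, 24,26,0,0,0,11,-0.5, 24,26,0,0,0,11,-0.5, 24,26,0,0,0,11,-0.5]'; python3 - <<'E'
from h import *
print(bot.get_obs())
E
```

```text
time: 0.65
tool_pos: [290.7, -327.6, 226.3]
tcp_rot: [-3.14, -0.0, 0.419]
contact_force: [-0.0, 0.0, 0.7]
grip_width: 56.6
time: 1.15
tool_pos: [460.1, -143.5, 226.3]
tcp_rot: [-3.141, -0.0, 0.611]
contact_force: [0.1, -1.0, 0.9]
grip_width: 23.0
{'time': 1.15, 'joint_positions': array([-4.61916379e-01,  2.64114266e-01,  1.63714394e+00,  6.93636677e-04,
        1.24112960e+00,  4.97404438e-01]), 'dq': array([ 1.03777711,  0.36081509, -0.49245531, -0.00148951,  0.12047153,
        1.03088076]), 'tau': array([ -3.41549747, -41.87312722, -21.3926661 ,   0.27603683,
         0.13808258,  -1.33960638]), 'tool_pos': array([ 460.13646786, -143.49610224,  226.30963632]), 'tcp_rot': array([-3.14058073e+00, -1.97163450e-04,  6.11250599e-01]), 'contact_force': array([ 0.06212839, -0.97956321,  0.94964971]), 'moment': array([-0.07620717, -0.06221438, -0.02423343]), 'grip_width': 22.987175421245077}
```

```bash
python3 -m inch '[14.1,14.7,0,0,0,0,-0.5, 14.1,14.7,0,0,0,0,-0.5, 14.1,14.7,0,0,0,0,-0.5, 14.1,14.7,0,0,0,0,-0.5, 14.1,14.7,0,0,0,0,-0.5]'; python3 - <<'E'
from h import *
import cv2
print(bot.get_obs()["tool_pos"]);c=bot.calibration("wrist")
cv2.imwrite("pics/wr1.png",bot.capture("wrist")[:,:,::-1])
np.save("c1.npy",c,allow_pickle=True)
E
```

```text
time: 1.65
tool_pos: [603.5, 7.9, 225.1]
tcp_rot: [-3.139, -0.001, 0.616]
contact_force: [-0.7, -0.2, 0.4]
grip_width: 22.9
[603.46038023   7.88256206 225.05899402]
```

View pics/wr1.png

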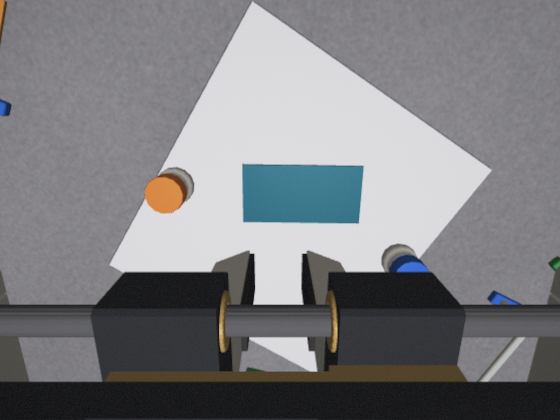

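The wrist view shows the plate with corners at (242,164), (363,166), (360,223) and (242,222). The two jars and the far box corners at (252,2) and (490,170) are also visible.

```bash
python3 - <<'E'
from h import *
c=np.load("c1.npy",allow_pickle=True).item()
p=w([(242,164),(363,166),(360,223),(242,222.5)],63,c=c);print(p.round(1),rect(p))
print(w([(252,2),(490,170)],60,c=c).round(1), w([(166,194),(410,276)],102,c=c).round(1))
E
```

```text
[[603.7  48. ]
 [665.5 -42.5]
 [621.4 -75. ]
 [556.9  17. ]] (array([611.88042094, -13.13715035]), [(np.float64(110.92174002015993), np.float64(-55.322027448010935)), (np.float64(55.44222785669444), np.float64(-145.0921318095493))])
[[ 717.2  113.9]
 [ 729.7 -140.7]] [[ 555.4   85.7]
 [ 614.3 -126.2]]
```

```bash
python3 -m inch '[-0.2,-0.6,-5,0,0,-0.6,-0.5, -0.2,-0.6,-10,0,0,-0.6,-0.5, -0.2,-0.6,-13,0,0,-0.6,-0.5, -0.2,-0.6,-15,0,0,-0.6,-0.5, -0.2,-0.6,-15.2,0,0,-0.6,-0.5]';python3 -m inch '[0,0,-0.2,0,0,0,-0.5, 0,0,-0.4,0,0,0,-0.5, 0,0,-0.6,0,0,0,-0.5, 0,0,-0.8,0,0,0,-0.5, 0,0,-0.8,0,0,0,-0.5]'
```

```text
time: 2.2
tool_pos: [597.7, -0.4, 70.1]
tcp_rot: [-3.135, 0.005, 0.604]
contact_force: [-0.4, -0.0, 0.1]
grip_width: 23.1
time: 2.7
tool_pos: [598.5, -0.6, 63.3]
tcp_rot: [-3.137, 0.004, 0.604]
contact_force: [-0.5, -0.7, 4.8]
grip_width: 22.9
```

```bash
python3 -m inch '[0,0,-0.3,0,0,0,-0.5, -0.3,-0.1,-0.3,0,0,-2,-0.5, -0.9,-0.2,-0.3,0,0,-5,-0.5, -1.6,-0.4,-0.3,0,0,-9,-0.5, -2.2,-0.5,-0.3,0,0,-12,-0.5]'; python3 - <<'E'
from h import *
import cv2
im=bot.capture("top"); cv2.imwrite("pics/t2.png",cv2.resize(im[130:262,230:355],None,fx=4.5,fy=4.5)[:,:,::-1])
E
```

```text
time: 3.2
tool_pos: [579.1, -5.9, 63.2]
tcp_rot: [-3.141, -0.003, 0.392]
contact_force: [1.3, 0.4, 12.3]
grip_width: 23.0
```

View pics/t2.png

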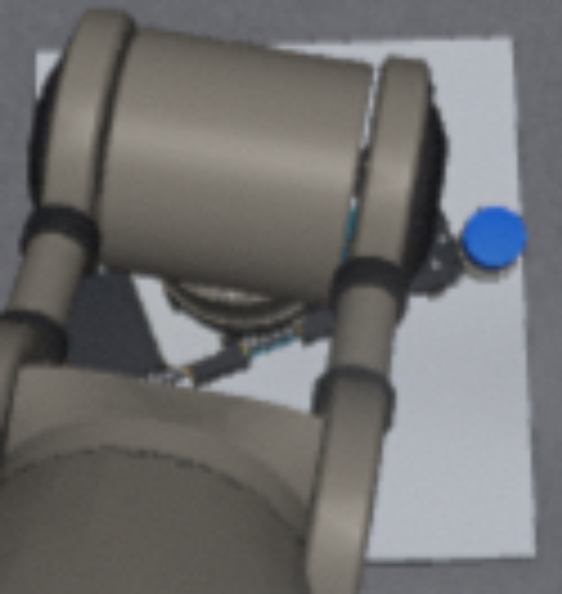

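The top view is blocked by the arm, so I'll use the wrist camera from here.

```bash
python3 - <<'E'
from h import *
import cv2
c=bot.calibration("wrist"); np.save("c2.npy",c,allow_pickle=True)
cv2.imwrite("pics/w2.png",bot.capture("wrist")[:,:,::-1])
E
```

```text
(no output)
```

View pics/w2.png

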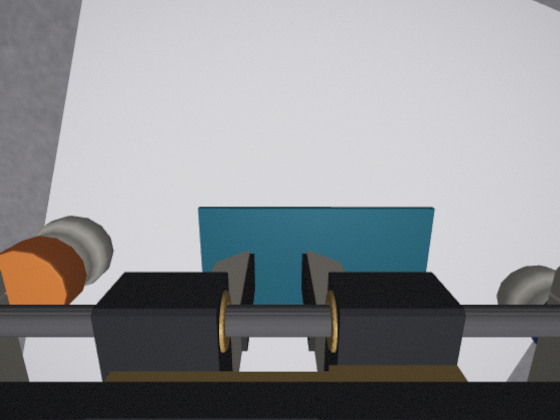

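The plate's far edge runs (199,207)–(433,208), level in the image, so it follows the fingers. I'll continue.

```bash
python3 -m inch '[-0.5,-0.1,-0.3,0,0,-2,-0.5, -1.2,-0.3,-0.3,0,0,-5,-0.5, -2,-0.4,-0.3,0,0,-9,-0.5, -2.6,-0.6,-0.3,0,0,-12,-0.5, -3.0,-0.7,-0.3,0,0,-14,-0.5]';python3 -m inch '[-0.4,-0.1,-0.3,0,0,-2,-0.5, -0.8,-0.2,-0.3,0,0,-4,-0.5, -1.2,-0.2,-0.3,0,0,-5.3,-0.5, -1.4,-0.2,-0.3,0,0,-5.3,-0.5, -1.4,-0.2,-0.3,0,0,-5.3,-0.5]'; python3 - <<'E'
from h import *
import cv2
c=bot.calibration("wrist"); np.save("c2.npy",c,allow_pickle=True)
cv2.imwrite("pics/w3.png",bot.capture("wrist")[:,:,::-1])
E
```

```text
time: 3.8
tool_pos: [551.0, -13.3, 63.2]
tcp_rot: [3.141, -0.009, 0.147]
contact_force: [1.2, 0.9, 12.9]
grip_width: 22.8
time: 4.3
tool_pos: [539.8, -15.7, 63.2]
tcp_rot: [3.139, -0.017, 0.054]
contact_force: [1.1, -0.1, 13.6]
grip_width: 23.1
```

View pics/w3.png

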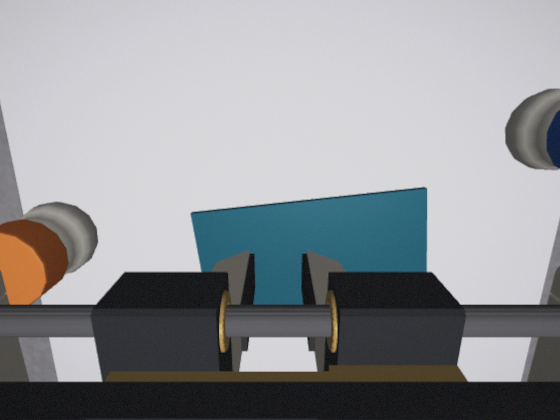

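The plate's far edge now runs (192,213)–(427,188), so it has lagged several degrees in yaw.

```bash
python3 - <<'E'
from h import *
c=np.load("c2.npy",allow_pickle=True).item()
p=w([(192,213),(427,188)],63,c=c);e=p[1]-p[0];a=np.arctan2(e[1],e[0])
n=np.array([np.sin(a),-np.cos(a)])
print(p.round(1),np.degrees(a),np.linalg.norm(e),p.mean(0)+27.5*n)
print(w([(55,238),(548,130)],60,c=c))
E
```

```text
[[567.1  25.6]
 [584.8 -82.3]] -80.66270623816831 109.41504336525485 [548.80933878 -32.82899668]
[[ 549.81906404   93.08307747]
 [ 613.45411106 -133.21107396]]
```

```bash
python3 -m inch '[-0.1,-0.5,-0.3,0,1,0,-0.5, -0.3,-1.6,-0.3,0,1,-1,-0.5, -0.4,-2.8,-0.3,0,1,-2,-0.5, -0.4,-4,-0.3,0,1,-3,-0.5, -0.4,-5,-0.3,0,1,-3,-0.5]'; python3 - <<'E'
from h import *
import cv2
c=bot.calibration("wrist"); np.save("c2.npy",c,allow_pickle=True)
cv2.imwrite("pics/w4.png",bot.capture("wrist")[:,:,::-1])
E
```

```text
time: 4.85
tool_pos: [538.3, -66.3, 63.2]
tcp_rot: [3.139, -0.006, 0.002]
contact_force: [-0.5, 2.6, 16.3]
grip_width: 22.8
```

View pics/w4.png

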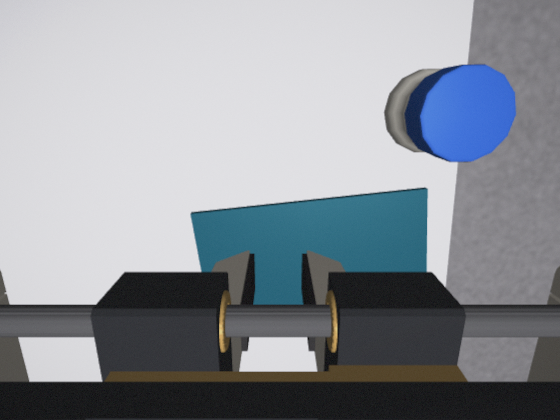

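The plate moves rigidly with the gripper. Its corner (427,188) stays clear of the blue jar's base, around (400,148).

```bash
python3 -m inch '[-0.2,-0.7,-0.3,0,0,0,-0.5, -0.4,-1.9,-0.3,0,0,0,-0.5, -0.5,-3.2,-0.3,0,0,0,-0.5, -0.5,-4.5,-0.3,0,0,0,-0.5, -0.5,-5.4,-0.3,0,0,0,-0.5]'; python3 - <<'E'
from h import *
import cv2
c=bot.calibration("wrist"); np.save("c2.npy",c,allow_pickle=True)
cv2.imwrite("pics/w5.png",bot.capture("wrist")[:,:,::-1])
E
```

```text
time: 5.4
tool_pos: [535.8, -122.6, 63.2]
tcp_rot: [3.136, -0.013, 0.001]
contact_force: [0.2, 3.1, 16.2]
grip_width: 23.2
```

View pics/w5.png

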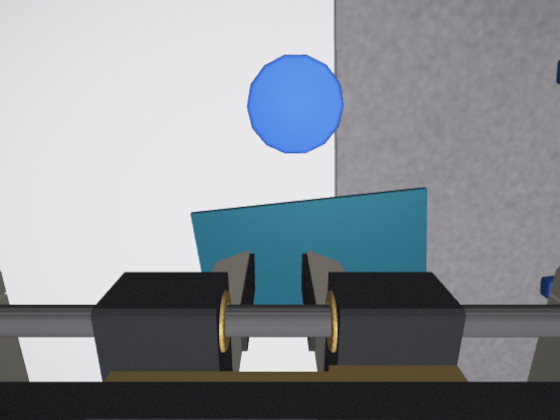

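The box edge at column 335 crosses the plate edge (192→427), which gives an overhang of about 43 mm. That is enough, so I lift off gently.

```bash
python3 -m inch '[0,0,-0.2,0,0,0,-0.5, 0,0,0,0,0.7,0,-0.5, 0,0,0.5,0,0.7,0,-0.5, 0,0,2,0,0.7,0,-0.5, 0,0,5,0,0.7,0,-0.5]'; python3 -m inch '[-3,2,5,0,0,0,1, -6,3,10,0,0,0,1, -8,3,12,0,0,0,1, -8,3,12,0,0,0,1, -8,3,12,0,0,0,1]'; python3 - <<'E'
from h import *
import cv2
c=bot.calibration("wrist"); np.save("c2.npy",c,allow_pickle=True)
cv2.imwrite("pics/w6.png",bot.capture("wrist")[:,:,::-1])
E
```

```text
time: 5.95
tool_pos: [534.3, -123.0, 111.9]
tcp_rot: [3.137, 0.004, 0.001]
contact_force: [0.6, -0.2, 0.3]
grip_width: 22.9
time: 6.45
tool_pos: [454.4, -93.0, 233.0]
tcp_rot: [3.136, 0.001, 0.001]
contact_force: [-0.1, 0.1, -1.1]
grip_width: 58.4
```

View pics/w6.png

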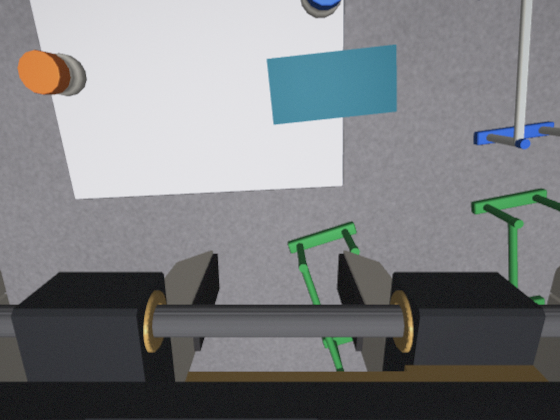

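The plate's corners are at (267,59), (395,45), (397,111) and (273,124). The box edge is at column 343, so the plate overhangs it.

```bash
python3 - <<'E'
from h import *
c=np.load("c2.npy",allow_pickle=True).item()
p=w([(267,59),(395.5,45),(397,111.5),(273.5,124)],63,c=c);print(p.round(1),rect(p))
q=w([(342.5,20),(342.5,185.5),(76,198)],60,c=c);print(q)
E
```

```text
[[ 566.2  -84.8]
 [ 577.2 -193.2]
 [ 523.1 -200. ]
 [ 512.2  -90.2]] (array([ 544.65256673, -142.05437505]), [(np.float64(109.62228221638955), np.float64(-84.28625695134161)), (np.float64(54.36263145692203), np.float64(-173.62318864925757))])
[[ 596.59806608 -147.98905569]
 [ 454.80698673 -155.76761309]
 [ 442.69016172   99.7594033 ]]
```

```bash
python3 -m inch '[3,-3,0,0,0,8,1, 6,-6,0,0,0,16,1, 9.5,-9.5,0,0,0,24,1, 9.5,-9.5,0,0,0,32,1, 9.5,-9.5,0,0,0,40,1]'; python3 -m inch '[0,0,-1,0,0,8,1, 0,0,-3,0,0,16,1, 0,0,-5,0,0,24,1, 0,0,-7,0,0,32,1, 0,0,-7,0,0,40,1]'
```

```text
time: 7.0
tool_pos: [549.8, -188.9, 227.9]
tcp_rot: [-3.141, 0.006, 0.704]
contact_force: [-0.3, 0.9, 1.0]
grip_width: 91.4
time: 7.5
tool_pos: [547.9, -188.0, 152.4]
tcp_rot: [-3.132, 0.003, 1.408]
contact_force: [-0.2, 0.0, 0.4]
grip_width: 91.8
```

```bash
python3 -m inch '[0.1,0,0,0,0,8,1, 0.1,0,0,0,0,15.3,1, 0.1,0,0,0,0,15.3,1, 0.1,0,0,0,0,15.3,1, 0.1,0,0,0,0,15.3,1]'; python3 - <<'E'
from h import *
import cv2
c=bot.calibration("wrist"); np.save("c2.npy",c,allow_pickle=True)
cv2.imwrite("pics/w7.png",bot.capture("wrist")[:,:,::-1])
o=bot.get_obs()
t=o["tool_pos"]
# project a few heights below tcp
M=np.linalg.inv(c["cam_to_world"])
for z in (63,):
  for d in (0,-35,35):
    a=o["tcp_rot"][2];P=np.array([t[0]+d*np.sin(a),t[1]-d*np.cos(a),z,1]);q=M@P;print(d,c["fx"]*q[0]/q[2]+c["cx"],c["fy"]*q[1]/q[2]+c["cy"])
E
```

```text
time: 8.0
tool_pos: [548.9, -187.9, 151.7]
tcp_rot: [-3.131, 0.003, 1.672]
contact_force: [0.0, -0.8, 0.1]
grip_width: 92.0
0 279.3506101595066 213.28744293614682
-35 231.32062214708304 213.18443773361898
35 327.52127040609355 213.39074982461236
```

View pics/w7.png

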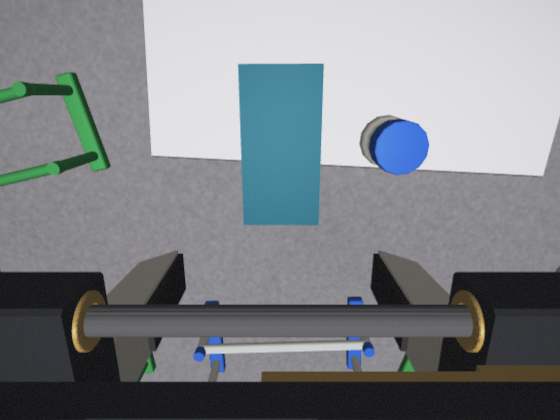

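The plate's near end is at (243,226)–(319,225). The TCP projects to (279,213), which is centred and 9 mm in from the end. I descend and grip.

```bash
python3 -m inch '[0.1,0,-3,0,-0.6,0,1, 0.1,0,-6,0,-0.6,0,1, 0.1,0,-8.5,0,-0.6,0,1, 0.1,0,-10.3,0,-0.6,0,1, 0.1,0,-10.5,0,-0.6,0,1]'; python3 -m inch '[0.1,0,0,0,0,0,0.6, 0.1,0,0,0,0,0,0.35, 0.1,0,0,0,0,0,0.3, 0.1,0,0,0,0,0,0.3, 0.1,0,0,0,0,0,0.3]'
```

```text
time: 8.55
tool_pos: [548.5, -187.3, 44.6]
tcp_rot: [-3.137, 0.001, 1.671]
contact_force: [-0.1, 0.2, 0.2]
grip_width: 91.9
time: 9.05
tool_pos: [549.8, -187.4, 45.3]
tcp_rot: [-3.139, 0.002, 1.671]
contact_force: [-0.6, -0.0, -0.7]
grip_width: 60.5
```

```bash
python3 -m inch '[0,0,0,0,0,0,0.2, 0,0,0,0,0,0,0.15, 0,0,0,0,0,0,0, 0,0,0,0,0,0,-1, 0,0,0,0,0,0,-1]'; python3 -m inch '[0,0,0,0,0,0,-1, 0,0,0,0,0,0,-1, 0,0,0,0,0,0,-1, 0,0,0,0,0,0,-1, 0,0,0,0,0,0,-1]'; python3 - <<'E'
from h import *
import cv2
c=bot.calibration("wrist"); np.save("c2.npy",c,allow_pickle=True)
cv2.imwrite("pics/w8.png",bot.capture("wrist")[:,:,::-1])
E
```

```text
time: 9.55
tool_pos: [549.9, -187.4, 45.3]
tcp_rot: [-3.139, 0.002, 1.671]
contact_force: [0.9, 0.4, 0.2]
grip_width: 53.8
time: 10.05
tool_pos: [549.9, -187.5, 45.3]
tcp_rot: [-3.139, 0.002, 1.671]
contact_force: [-0.0, -0.3, 0.4]
grip_width: 53.8
```

View pics/w8.png

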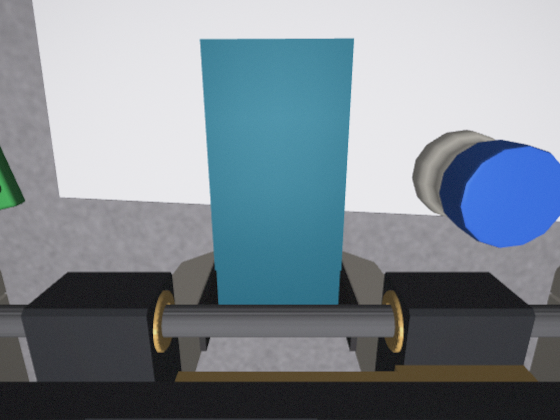

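Gripped at 53.8 mm opening, and the plate is held squarely. I lift slowly.

```bash
python3 -m inch '[0,0,0.5,0,0,0,-1, 0,0,1.2,0,0,0,-1, 0,0,2.2,0,0,0,-1, 0,0,3.4,0,0,0,-1, 0,0,4.5,0,0,0,-1]';python3 -m inch '[0,-0.5,1,0,0,0,-1, 0,-1.5,2,0,0,0,-1, 0,-3,3,0,0,0,-1, 0,-4.5,3.5,0,0,0,-1, 0,-5,3.5,0,0,0,-1]'; python3 - <<'E'
from h import *
import cv2
c=bot.calibration("wrist"); np.save("c2.npy",c,allow_pickle=True)
cv2.imwrite("pics/w9.png",bot.capture("wrist")[:,:,::-1])
cv2.imwrite("pics/s9.png",bot.capture("scene")[:,:,::-1])
E
```

```text
time: 10.6
tool_pos: [550.1, -187.6, 91.8]
tcp_rot: [-3.139, 0.003, 1.671]
contact_force: [1.4, 0.2, -0.1]
grip_width: 53.7
time: 11.1
tool_pos: [550.4, -240.3, 127.6]
tcp_rot: [-3.141, 0.004, 1.669]
contact_force: [0.2, -1.2, -0.6]
grip_width: 53.7
```

View pics/w9.png

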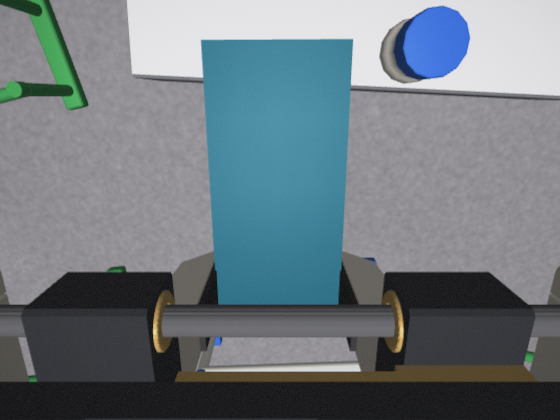

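View pics/s9.png

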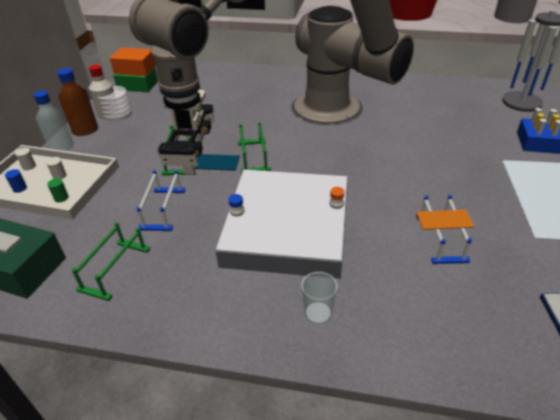

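The plate image is unchanged, with its far end at (203,41)–(352,40), so there is no droop. I'll cross-check the rack pose with the scene view.

```bash
python3 - <<'E'
from h import *
import cv2
c=np.load("c2.npy",allow_pickle=True).item()
p=w([(203,41),(352,40)],145.3,c=c);print(p,np.linalg.norm(p[1]-p[0]),p.mean(0)+np.array([0.1,-0.995])*101, np.degrees(np.arctan2(*(p[1]-p[0])[::-1])))
im=cv2.imread("pics/s9.png")[160:240,120:200]
cv2.imwrite("pics/s9c.png",cv2.resize(im,None,fx=7,fy=7,interpolation=cv2.INTER_CUBIC))
E
```

```text
[[ 513.76766595 -143.22953447]
 [ 566.93896558 -137.69246151]] 53.45882790648686 [ 550.45331576 -240.95599799] 5.945153090548445
```

View pics/s9c.png

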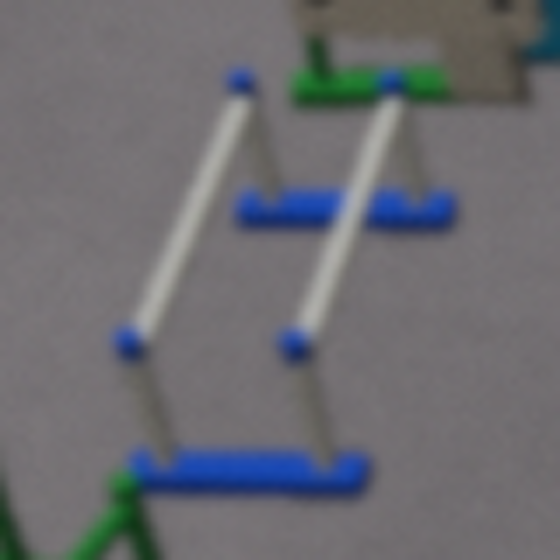

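The pin tops in the crop are at (240,79), (392,81), (296,341) and (130,341).

```bash
python3 - <<'E'
from h import *
p=w(np.array([(240,79),(392,81),(296,341),(130,341)])/7+[120,160]-0.4,65,"scene");print(p.round(1),rect(p))
E
```

```text
[[ 502.1 -371.5]
 [ 494.6 -317.4]
 [ 633.  -297. ]
 [ 641.7 -350.1]] (array([ 567.84170709, -333.98204471]), [(np.float64(54.25041717819548), np.float64(98.55577438994995)), (np.float64(140.53974163946174), np.float64(8.540631199878614))])
```

```bash
python3 -m inch '[0.4,-2,0,0,0,0.5,-1, 0.9,-5,0,0,0,1,-1, 1.5,-8.5,0,0,0,1.5,-1, 2.1,-12,0,0,0,2.2,-1, 2.5,-14.1,0,0,0,2.6,-1]';python3 -m inch '[0,0,0,0,0,0,-1, 0,0,0,0,0,0,-1, 0,0,-0.5,0,0,0,-1, 0,0,-1.5,0,0,0,-1, 0,0,-2.5,0,0,0,-1]'
```

```text
time: 11.7
tool_pos: [574.4, -381.8, 125.1]
tcp_rot: [-3.138, 0.002, 1.714]
contact_force: [-0.3, 0.3, -1.4]
grip_width: 53.9
time: 12.2
tool_pos: [574.5, -380.6, 99.4]
tcp_rot: [-3.138, 0.001, 1.715]
contact_force: [-0.7, 0.4, -0.1]
grip_width: 53.9
```

```bash
python3 - <<'E'
from h import *
import cv2
c=bot.calibration("wrist"); np.save("c2.npy",c,allow_pickle=True)
cv2.imwrite("pics/w10.png",bot.capture("wrist")[:,:,::-1])
im=bot.capture("scene")[130:250,100:220]
cv2.imwrite("pics/s10.png",cv2.resize(im,None,fx=5,fy=5,interpolation=cv2.INTER_CUBIC)[:,:,::-1])
E
```

```text
(no output)
```

View pics/w10.png

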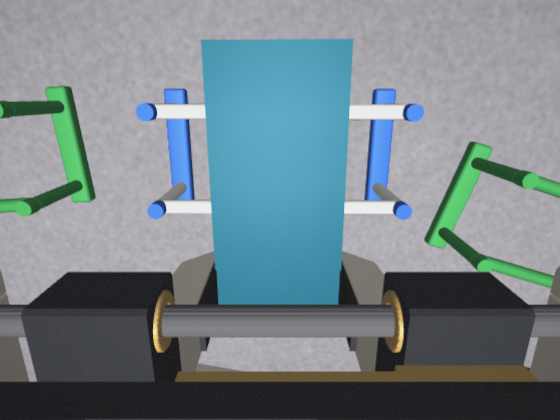

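View pics/s10.png

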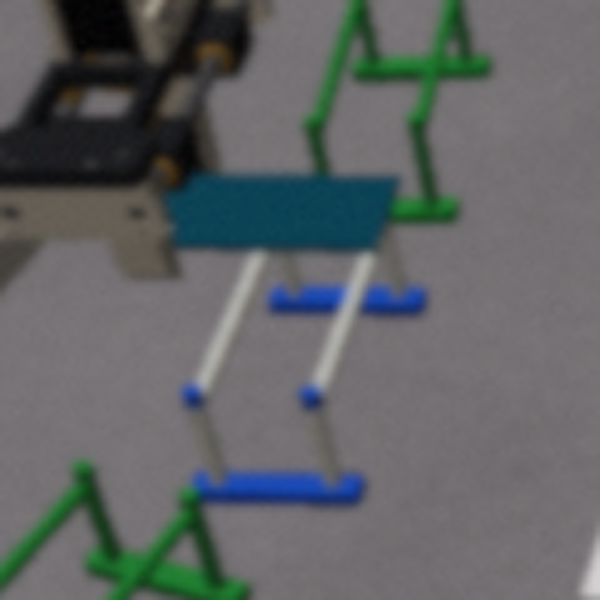

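The plate is square to the rack. The pins at (146,112), (415,112), (403,210) and (156,210) are symmetric about it.

```bash
python3 - <<'E'
from h import *
c=np.load("c2.npy",allow_pickle=True).item()
p=w([(146,112),(415,112),(403,210.5),(156.5,210)],66,c=c);print(p.round(1),rect(p))
p=w([(203,41),(352,40)],117,c=c);print(p, p.mean(0)+55*np.array([.141,-.99]))
E
```

```text
[[ 496.  -317.7]
 [ 634.  -297.7]
 [ 641.1 -350.8]
 [ 503.6 -370.5]] (array([ 568.65622495, -334.19914589]), [(np.float64(139.15582008409302), np.float64(8.205800809607688)), (np.float64(53.456789615937346), np.float64(-82.07637969437303))])
[[ 533.38549255 -285.29985158]
 [ 586.38367024 -277.33164919]] [ 567.63958139 -335.76575039]
```

The plate centre (567.6,−335.8) agrees with the rack centre (568.7,−334.2) to within 2 mm. I lower it.

```bash
python3 -m inch '[0,0,-1.2,0,0,0,-1, 0,0,-2.4,0,0,0,-1, 0,0,-3.6,0,0,0,-1, 0,0,-4.5,0,0,0,-1, 0,0,-4.8,0,0,0,-1]';python3 -m inch '[0,0,-0.1,0,0,0,-1, 0,0,-0.2,0,0,0,-1, 0,0,-0.2,0,0,0,-1, 0,0,-0.2,0,0,0,-1, 0,0,-0.2,0,0,0,-1]'
```

```text
time: 12.8
tool_pos: [572.9, -379.8, 47.8]
tcp_rot: [-3.134, -0.004, 1.715]
contact_force: [1.4, -0.3, -0.4]
grip_width: 53.6
time: 13.3
tool_pos: [573.1, -380.0, 46.3]
tcp_rot: [-3.134, -0.003, 1.715]
contact_force: [0.3, -0.4, -0.9]
grip_width: 53.9
```

```bash
python3 -m inch '[0,0,-0.1,0,0,0,-1, 0,0,-0.15,0,0,0,-1, 0,0,-0.15,0,0,0,-1, 0,0,-0.15,0,0,0,-1, 0,0,-0.15,0,0,0,-1]'
```

```text
time: 13.8
tool_pos: [573.2, -380.1, 45.2]
tcp_rot: [-3.135, -0.002, 1.715]
contact_force: [-1.2, 0.5, 3.3]
grip_width: 53.9
```

Contact: 3.3 N upward. I open only part way, to stay clear of the pins.

```bash
python3 -m inch '[0,0,0,0,0,0,0.25, 0,0,0,0,0,0,0.35, 0,0,0,0,0,0,0.45, 0,0,0,0,0,0,0.5, 0,0,0,0,0,0,0.5]';python3 -m inch '[0,0,0,0,0,0,0.5, 0,0,0,0,0,0,0.5, 0,0,1,0,0,0,0.5, 0,0,2,0,0,0,0.5, 0,0,4,0,0,0,0.5]'
```

```text
time: 14.3
tool_pos: [573.2, -380.0, 45.0]
tcp_rot: [-3.134, -0.003, 1.715]
contact_force: [0.8, -0.5, -0.3]
grip_width: 68.7
time: 14.8
tool_pos: [572.7, -379.7, 85.1]
tcp_rot: [-3.133, -0.004, 1.715]
contact_force: [0.0, 0.2, 0.0]
grip_width: 68.9
```

```bash
python3 -m inch '[0,-1,4,0,0,0,0.5, 0,-2,8,0,0,0,0.5, 0,-2,12,0,0,0,0.5, 0,-2,14,0,0,0,0.5, 0,-2,14,0,0,0,0.5]'; python3 - <<'E'
from h import *
import cv2
c=bot.calibration("wrist"); np.save("c2.npy",c,allow_pickle=True)
cv2.imwrite("pics/w11.png",bot.capture("wrist")[:,:,::-1])
cv2.imwrite("pics/s11.png",bot.capture("scene")[:,:,::-1])
E
```

```text
time: 15.3
tool_pos: [573.9, -400.8, 230.9]
tcp_rot: [-3.139, 0.003, 1.715]
contact_force: [-0.7, -0.5, 0.7]
grip_width: 68.9
```

View pics/w11.png

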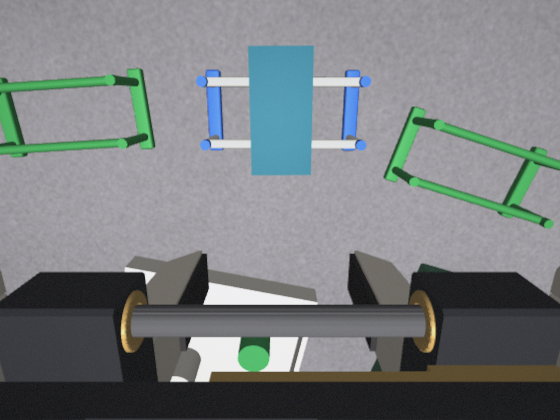

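View pics/s11.png

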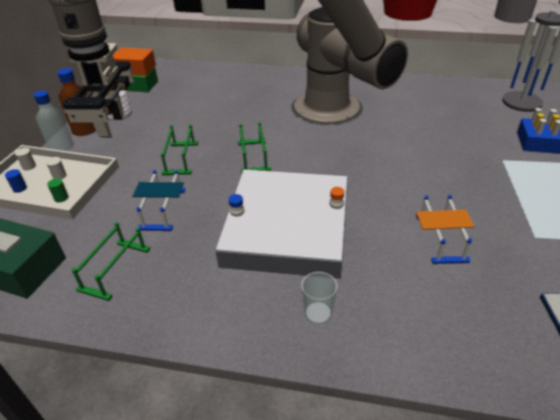

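The plate rests flat across both bars, with corners at (249,46), (313,46), (311,175) and (251,175) and the pins at (202,82), (365,82), (361,145) and (206,145). One numeric check before I hand in.

```bash
python3 - <<'E'
from h import *
c=np.load("c2.npy",allow_pickle=True).item()
a=rect(w([(249,46),(313,46),(311,175),(251,175)],63,c=c)); b=rect(w([(202,82),(365,82),(361,145.5),(206,145)],66,c=c)); print(a,b)
print(np.abs(bot.get_obs()["dq"]).max())
bot.close_job()
E
```

```text
(array([ 566.77578359, -335.0007626 ]), [(np.float64(54.65510247179692), np.float64(8.20032766033262)), (np.float64(109.89482799702742), np.float64(-81.65074813348919))]) (array([ 568.94856862, -335.01635998]), [(np.float64(139.07945080630614), np.float64(8.108252712307591)), (np.float64(53.54693169895094), np.float64(-81.5139086107917))])
0.03563824988849842
the job is handed in; nothing more can be done
```

The teal plate is lying flat and square across both bars of the blue-footed empty rack. It was released there, and I handed the job in at about 15 s. `close_job` gives no verdict, so these are my own checks.

**What I did**
- **Slide:** I pressed on the plate with two fingertips at about 12–16 N, turned it, moved it clear of the blue jar and dragged it out over the −y edge. It overhung by about 43–46 mm and lay there for several seconds before I gripped it.
- **Lift and place:** I gripped its two long edges near the overhanging end, carried it with no visible droop, set it down with light contact (3.3 N) and opened the fingers partway to stay clear of the pins.

**Last checks**
- **Position:** the last wrist picture puts the plate centre about 2 mm from the rack centre along the bars and under 1 mm across them. It is within about 0.2° of square.
- **Level:** I judged this only by eye, from the wrist and scene views.
- **Other objects:** the jars, amber plate and beaker look unmoved in the last scene picture. I did not re-measure them.
- **Robot:** the gripper was well above the plate and clear of everything.

During the turn the plate lagged the fingers by about 6° in yaw. I measured that and allowed for it when gripping. No check failed or disagreed beyond 1–3 mm between cameras.

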